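# Shut down the cure lamp and open the curing cabinet

### The arm

A 6-joint arm with a two-finger parallel gripper is mounted at the origin on the work surface. World frame = base frame: x ahead of the robot, y to its left, z up, the work surface at z = 0. Lengths are in m, angles in rad, forces in N, time in s.
With the tool pointing down it reaches from about 0.425 to 0.95 m from the base axis. Payload 3.5 kg.
Tool frame: the origin (TCP) lies at the very end of the fingers, on their centre line; the grasp point (between the pads) lies 19 mm behind it (ctrl.pinch_z is the distance from the TCP to the grasp point, in m); z points along the fingers, y is the line along which they close (so a half turn about z gives the same grasp; the last joint's range is limited). The gripper opens to 85 mm and grips with 20 to 120 N. Pads are 22 mm wide; open, the fingers measure 114 mm over their backs; the gripper's body (76 mm by 85 mm) begins 54 mm behind the grasp point. The pads swing forward as they close: fully open they stand 13 mm farther back than shut.
Start: joints at [0.997, 0.286, 1.577, -0, 1.279, -0.15], TCP at [0.278, 0.615, 0.231] pointing down, gripper open.
Joint ranges: [-2.77, 2.77], [-0.9, 2.22], [0.21, 2.48], [-1.53, 4.67], [0.24, 2.81], [-2.84, 2.84]. Speed limits (rad/s): [2.79, 2.79, 3.14, 3.14, 3.14, 3.14].

### API

Orientations are given as a unit quaternion [x, y, z, w].
In Python, from plant import ctrl gives the robot as it stands. The module is installed in compiled form; this text tells all that it offers.
- The arm moves only by the shell command python3 -m crank 'ROWS' [OPENING] [FORCE]. ROWS is JSON, a list of rows, each a list of 6 numbers: the shift along the tool's x, y, z in cm, then the turn, a rotation vector about the tool's x, y, z in rad. In form: [[tx, ty, tz, rx, ry, rz], ...]. A call has 1 to 10 rows; each row is the pose to reach, as a shift and turn from the pose commanded when the call began, along the tool's axes at that moment; what a row does not reach only later rows make up. A row lasts 1/10 s, in which the tool goes at most 50 mm and 8.59 degrees, less where a joint would pass 70% of its speed; a pose out of reach is approached as far as the arm can. A call with a gripper value outside its range is refused whole. OPENING is the opening, from 0 (shut) to 1 (fully open), set as the call begins (- or left out, the last holds). The fingers move at their own pace and stop on an object; FORCE is the grip in N (left out, the last holds). Time passes only in rows, so rows that repeat a pose let the fingers close. It gives the time, the measured TCP pose, the force, the opening and the grip force at its end, in the units of the state.
- ctrl.get_state(): the state, without advancing time (a new reading comes with each control period).
- ctrl.read_camera(name): name is "scene" or "side" or "wrist"; returns (picture, depth): 420x560x3 uint8, blue, green, red; 420x560 float32, m along the optical axis (not along the pixel's ray), 0 where there is no reading.
- ctrl.camera_info(name): a dict with "K" (3x3 intrinsics, pixels), "origin" and "orientation" of the camera in the world. Camera axes: x right, y down, z forward; pixel columns grow to the right and rows downward; lengths in m; the calibration is good to about 2 mm. The wrist camera is an equidistant fisheye: a pixel r from the principal point sees the ray r / f radians off the axis. A picture is of the moment at which its call begins: read the wrist's pose just before it. camera_info takes no time and is no camera call; for the wrist camera it gives the pose at the moment of the call.
- ctrl.sign_off(): hands the job in; it is judged then, once.
The state is a dict: "time": time; "qpos": joint angles; "dq": joint speeds; "joint_efforts": joint torques, N m; "eef_pos": TCP position; "tcp_rot": TCP orientation; "contact_force": force on the tool from outside, world axes, zero at the start; "wrist_torque": the same for the moment, N m; "opening": opening from 0.0 (shut) to 1.0 (fully open); "finger_force": force on a finger pad.
Only numpy, scipy, OpenCV 4.12 (cv2) and the standard library are available. Lean on these libraries where they do the work, as an engineer would, in place of code of your own. Each camera call takes 0.05 s, during which the arm holds its last target. There are 200 camera calls.

### The job

The prosthetic shell in the curing cabinet is done: first slide the yellow lamp fader on the console fully home to its off end (the white bar); the door must stay shut while the lamp is on. Then use the orange handle to pull the cabinet door free of its catch and swing it wide open, at least square to the cabinet's front, so that it stays there. Do not press against the delicate grey lamp head above the door, and leave the shell and everything else on the bench where it stands.

Things in the scene. Friction and masses are not known exactly. Their poses are not given: they have to be found in the camera images.
- cabinet: Fixed white bench-top curing cabinet, 220 deep (x), 250 wide (y), 300 high. Origin at the centre of its underside; its -x axis points out of the door side, roughly towards the robot; z up. The carcass front is at its x = -110 mm. A grey lamp head on top overhangs the door. Its place and yaw change from run to run.
- lamp_head: Grey lamp head fixed on top of the cabinet, 278 (x) by 250 (y) by 65 high (z 235 to 300 mm); delicate. Origin at the centre of its underside, axes as the cabinet; its front edge, at its own x = -139 mm (cabinet's x = -168), overhangs the door handle, so an upright gripper's body hits it there: lean the tool 30 to 45 degrees, fingers pointing down and towards the door.
- door (a joint): Hinge angle of the white door with an amber window, rad: 0 shut, 1.57 square to the front, 1.9 end stop. It opens towards the robot, clockwise seen from above. A sprung ball catch holds it shut and lets go within the first 15 mm of handle travel at some 5 to 15 N. Beyond that a stiff hinge (0.15 N m friction, light damping) keeps the door where it is left.
- door_handle (a point): Grip point on the axis of the handle: an upright orange round bar, 14 diameter, 100 long between its two standoffs (z 77 to 177 mm; 145 here), its axis 40 mm off the door's outer face, 205 mm along the door from the hinge. Turns with the door: its x axis is the door's inward normal, its -y axis points along the door from hinge to free edge.
- door_hinge (a point): A point on the upright hinge line, in the plane of the door's inner face, at the cabinet's x = -110, y = +120 mm (left seen from the robot), 132 mm above the bench. Door panel: 240 wide, 198 high (z 33 to 231 mm), 18 thick, 0.6 kg, in front of the carcass. Same axes as door_handle.
- door_free_edge (a point): Top corner of the door's free edge on its inner face, 240 mm from the hinge, 231 mm above the bench. Same axes as door_handle. A small steel strike (12 mm ball) floats 20 mm behind the inner face, 30 mm from the free edge and 21 mm below the door's top: push above or hingeward of it.
- console: Fixed black lamp console with an aluminium top plate, 120 (x) by 210 (y) by 56 high. Origin at the centre of its underside; its y axis runs along the fader track, +y towards the off end. Its place and yaw change.
- fader (a joint): Position of the yellow fader, m: 0 = off, against the end stop at the console's +y end (white bar, left seen from the robot); 0.12 = full power (red bar end). Friction about 3 N, it stays where it is left.
- fader_top (a point): Centre of the top of the yellow fader grip: an upright block 64 long (along the console's x), 20 thick (along the track), 42 high; top 99 mm above the bench. Same axes as the console.
- fader_off_mark (a point): Centre of the white bar printed on the console's top plate at the off end; the fader's centre stops 25 mm short of it.
- shell: Skin-coloured prosthetic shell, 72 diameter, 84 high, standing loose inside the cabinet; origin at the centre of its underside. Leave alone.
- flux_bottle: Small bottle with a blue cap, 48 diameter, 110 high, loose, on the bench right of the cabinet. Origin under its centre. Leave alone.
- tin: Brass bowl, 68 diameter, 45 high, loose. Origin under its centre. Leave alone.
- mug: White mug, 80 diameter, 90 high, loose, left of the cabinet. Origin under its centre. Leave alone.
- resin_jar: Jar with a black cap, 72 diameter, 100 high, loose, left of the cabinet. Origin under its centre. Leave alone.
- screwdriver: Screwdriver with a green handle, 200 long, lying loose; origin under its middle, x along it. Leave alone.
- spanner: Steel spanner, 180 long, lying loose; origin under its middle, x along it. Leave alone.

How it is judged:
By the outcome, as a careful person would: the job done as asked, in the order asked, and still so for the second after the job is handed in, with the robot touching nothing.
It also fails if it takes over 72 s, if anything falls off the work surface, if the arm or the gripper's body presses on something with over 40 N, if the wrist force passes 120 N, or if a joint passes its speed limit or range.

## Working session

There is one attempt and no reset: what is moved stays moved. The work goes in short steps, Python scripts to look and compute and a shell command to move; the robot and the scene stay as the last step left them, time stands still between calls to the robot, and variables do not carry over. Pictures are saved under pics/ and viewed, at most 10 in all, crops included, and the job is handed in when it is done.

```bash
mkdir -p pics; cat > h.py <<'E'
import numpy as np, cv2
from scipy.spatial.transform import Rotation as R
from plant import ctrl
def cam(n):
    i=ctrl.camera_info(n); im,d=ctrl.read_camera(n); return i,im,d
def pts(i,d):
    K=np.array(i["K"]); v,u=np.mgrid[:d.shape[0],:d.shape[1]]
    p=np.stack([(u-K[0,2])/K[0,0]*d,(v-K[1,2])/K[1,1]*d,d],-1)
    o=np.array(i["orientation"]); Rm=R.from_quat(o).as_matrix() if o.size==4 else o
    return p@Rm.T+np.array(i["origin"])
E
python3 - <<'E'
from h import *
for n in("scene","side"):
    i,im,d=cam(n); cv2.imwrite(f"pics/{n}0.png",im); np.savez(f"{n}0.npz",im=im,d=d,p=pts(i,d)); print(n,i)
print(ctrl.get_state())
E
```

```text
scene {'K': array([[405.2270147 ,   0.        , 281.54289242],
       [  0.        , 405.2270147 , 216.56579281],
       [  0.        ,   0.        ,   1.        ]]), 'origin': array([0.93073399, 0.14178844, 1.31178008]), 'orientation': array([ 0.56612393,  0.80867989, -0.13076193, -0.09187958])}
side {'K': array([[427.89201065,   0.        , 286.39957098],
       [  0.        , 427.89201065, 202.80344423],
       [  0.        ,   0.        ,   1.        ]]), 'origin': array([ 0.10480623, -1.06589809,  1.0412542 ]), 'orientation': array([ 0.8791102 , -0.16378138,  0.08700921, -0.43905615])}
{'time': 0.1, 'qpos': array([ 9.97025164e-01,  2.87054854e-01,  1.57802545e+00, -9.74996039e-06,
        1.27863357e+00, -1.50013534e-01]), 'dq': array([ 0.00024145, -0.003344  , -0.00392455, -0.00093703,  0.00090322,
        0.00022678]), 'joint_efforts': array([-3.90952209e-05, -4.07301950e+01, -2.93698579e+01, -1.69166751e-04,
        3.43052852e-03,  3.43386951e-06]), 'eef_pos': array([0.27720687, 0.61479492, 0.23010312]), 'tcp_rot': array([ 2.10295574e-01,  9.77637278e-01, -9.93563374e-04, -3.71138049e-04]), 'contact_force': array([-0.54563669,  0.1125758 , -0.16061248]), 'wrist_torque': array([ 0.00245998, -0.00044819, -0.00785295]), 'finger_force': 0.0, 'opening': 1.0020614604796505}
```

View pics/scene0.png

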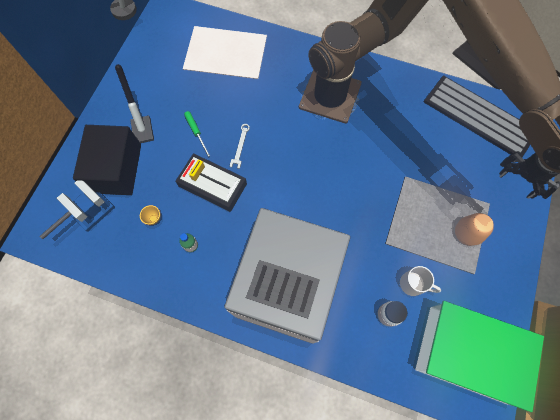

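View pics/side0.png

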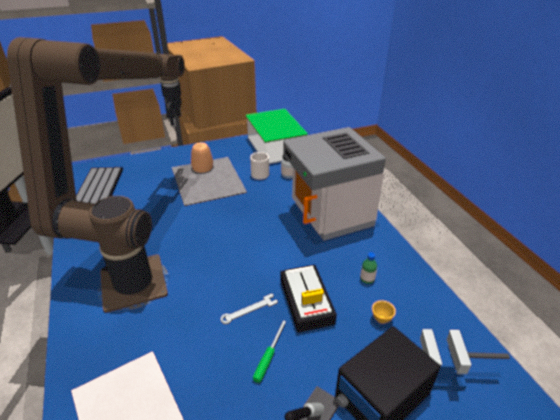

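The scene view shows the cabinet top at (290,275), the console at (210,182) and the yellow fader at (195,170), near the red end. The side view shows the orange handle at (309,208) and the fader at (312,298).

```bash
python3 - <<'E'
from h import *
S=np.load("scene0.npz");D=np.load("side0.npz")
def rect(P,lab):
    r=cv2.minAreaRect((P[:,:2]*1000).astype(np.float32)); print(lab,len(P),np.round(r[0],1),np.round(r[1],1),round(r[2],1),"z",np.percentile(P[:,2],[5,50,95]).round(4)); return r
v,u=np.mgrid[:420,:560]
for n,X,boxC,boxK in(("scene",S,(220,200,355,345),(170,145,250,215)),("side",D,(280,120,390,240),(275,255,345,335))):
    p=X["p"];im=X["im"];h=cv2.cvtColor(im,cv2.COLOR_BGR2HSV);z=p[...,2]
    b=lambda B:(u>B[0])&(v>B[1])&(u<B[2])&(v<B[3])&(X["d"]>0)
    m=b(boxC)&(abs(z-.3)<.008); r=rect(p[m],n+" top"); print(np.round(cv2.boxPoints(r)))
    m=b(boxK)&(abs(z-.057)<.006); r=rect(p[m],n+" console"); print(np.round(cv2.boxPoints(r)))
    y=b(boxK)&(h[...,0]>20)&(h[...,0]<35)&(h[...,1]>150)&(h[...,2]>90)
    rect(p[y],n+" yellow all"); 
    if (y&(abs(z-.099)<.006)).sum()>3: rect(p[y&(abs(z-.099)<.006)],n+" yellow top")
    rd=b(boxK)&((h[...,0]<8)|(h[...,0]>172))&(h[...,1]>150)&(h[...,2]>80)
    if rd.sum()>3: rect(p[rd],n+" red")
    o=b(boxC)&(h[...,0]>3)&(h[...,0]<18)&(h[...,1]>190)&(h[...,2]>120)
    if o.sum()>5:
        rect(p[o],n+" orange"); q=p[o]
        for a in np.arange(.07,.2,.02):
            s=q[(q[:,2]>a)&(q[:,2]<a+.02)]
            if len(s): print(round(a,2),len(s),np.median(s,0).round(4))
E
```

```text
scene top 10576 [741.2  92.3] [278.1 250.1] 2.0 z [0.2967 0.3005 0.3058]
[[598. 213.]
 [606. -37.]
 [884. -28.]
 [876. 222.]]
scene console 1311 [ 495.3 -272.3] [207.1 118.9] 82.6 z [0.0515 0.0554 0.0599]
[[ 423. -367.]
 [ 541. -383.]
 [ 568. -177.]
 [ 450. -162.]]
scene yellow all 156 [ 489.8 -319. ] [18.9 63.2] 83.3 z [0.0691 0.0956 0.1017]
scene yellow top 93 [ 489.  -319.2] [18.3 61.8] 83.1 z [0.0941 0.0986 0.1027]
scene red 36 [ 483.2 -358.1] [ 8.2 66.7] 82.8 z [0.0526 0.0562 0.06  ]
side top 2906 [738.   90.8] [282.1 256.3] 1.3 z [0.297  0.3019 0.3065]
[[594. 216.]
 [600. -41.]
 [882. -34.]
 [876. 222.]]
side console 1459 [ 490.3 -274.9] [209.7 118.3] 82.6 z [0.0515 0.0566 0.0608]
[[ 418. -371.]
 [ 536. -386.]
 [ 562. -178.]
 [ 445. -163.]]
side yellow all 265 [ 501.8 -316.1] [97.9 38.4] 23.1 z [0.0638 0.0902 0.1017]
side yellow top 114 [ 484.9 -321.5] [21.1 63.5] 83.3 z [0.0941 0.0995 0.1027]
side red 18 [ 479.5 -357.6] [ 5.7 60.6] 83.9 z [0.0554 0.0585 0.0611]
side orange 146 [633.3  35.8] [106.6  40.9] 65.4 z [0.0794 0.1403 0.186 ]
0.07 31 [0.6174 0.     0.0821]
0.09 15 [ 0.6005 -0.002   0.102 ]
0.11 18 [0.6022 0.0024 0.1217]
0.13 16 [ 6.015e-01 -1.000e-04  1.393e-01]
0.15 18 [6.015e-01 2.000e-04 1.581e-01]
0.17 47 [ 6.102e-01 -6.000e-04  1.812e-01]
0.19 1 [ 0.6182 -0.0042  0.1905]
```

```bash
cat >> h.py <<'E'
def tool(lean,yaw):
    "tool z leaning `lean` deg from down towards heading yaw (deg), tool y horizontal = heading+90 (x back/down side)"
    a,y=np.radians([lean,yaw]); hd=np.array([np.cos(y),np.sin(y),0])
    z=np.sin(a)*hd-np.array([0,0,np.cos(a)]); yy=np.array([-np.sin(y),np.cos(y),0]); return np.c_[np.cross(yy,z),yy,z]
def rows(targets,state=None):
    s=state or ctrl.get_state(); p0=s["eef_pos"];R0=R.from_quat(s["tcp_rot"]).as_matrix()
    for p,Rm in targets:
        Rm=R0 if Rm is None else Rm
        print(np.r_[np.round(R0.T@(np.array(p)-p0)*100,2),np.round(R.from_matrix(R0.T@Rm).as_rotvec(),3)].tolist())
E
python3 - <<'E'
from h import *
print(R.from_quat(ctrl.get_state()["tcp_rot"]).as_matrix().round(3))
T=tool(0,-7.4)
rows([((.33,.45,.32),None),((.43,.2,.32),T),((.48,-.36,.25),T),((.48,-.36,.075),T)])
S=np.load("scene0.npz");p=S["p"]
for n,(a,b,c,d) in dict(skin=(455,210,495,245),mug=(398,265,445,298),jar=(375,300,410,330)).items():
    q=p[b:d,a:c].reshape(-1,3);q=q[(q[:,2]>.03)&(q[:,2]<.15)];print(n,np.median(q,0).round(3),q.min(0).round(3),q.max(0).round(3))
E
```

```text
[[-0.912  0.411 -0.001]
 [ 0.411  0.912 -0.002]
 [ 0.    -0.002 -1.   ]]
[-11.59, -12.87, -8.97, 0.0, 0.0, 0.0]
[-30.98, -31.55, -8.93, -0.002, -0.001, -0.295]
[-58.57, -80.52, -1.84, -0.002, -0.001, -0.295]
[-58.57, -80.49, 15.66, -0.002, -0.001, -0.295]
skin [0.381 0.585 0.1  ] [0.327 0.549 0.03 ] [0.413 0.64  0.124]
mug [0.594 0.473 0.069] [0.55  0.426 0.03 ] [0.631 0.541 0.096]
jar [0.718 0.412 0.098] [0.681 0.383 0.03 ] [0.748 0.449 0.105]
```

```bash
python3 -m crank '[[-11.6,-12.9,-9,0,0,0],[-11.6,-12.9,-9,0,0,0],[-11.6,-12.9,-9,0,0,0],[-11.6,-12.9,-9,0,0,0],[-31,-31.5,-9,0,0,-0.295],[-31,-31.5,-9,0,0,-0.295],[-31,-31.5,-9,0,0,-0.295],[-31,-31.5,-9,0,0,-0.295],[-31,-31.5,-9,0,0,-0.295],[-31,-31.5,-9,0,0,-0.295]]' 0 40; python3 -c "
from h import *
T=tool(0,-7.4);rows([((.48,-.36,.28),T),((.48,-.36,.075),T)])"
```

```text
time: 1.1
eef_pos: [0.4311, 0.1977, 0.3209]
tcp_rot: [0.066, 0.998, -0.0, -0.0]
contact_force: [0.5, 0.1, -0.6]
opening: 0.001
finger_force: 0.0
[-12.16, -54.64, 4.14, -0.001, -0.0, -0.002]
[-12.16, -54.62, 24.64, -0.001, -0.0, -0.002]
```

```bash
python3 -m crank '[[-12.2,-55.2,4,0,0,0],[-12.2,-55.2,4,0,0,0],[-12.2,-55.2,4,0,0,0],[-12.2,-55.2,4,0,0,0],[-12.2,-55.2,4,0,0,0],[-12.2,-55.2,4,0,0,0],[-12.2,-55.2,4,0,0,0],[-12.2,-55.2,4,0,0,0],[-12.2,-55.2,4,0,0,0],[-12.2,-55.2,4,0,0,0]]'; python3 -m crank '[[0,0,0,0,0,0],[0,0,0,0,0,0],[0,0,0,0,0,0]]';python3 -c "
from h import *
i,im,d=cam('side');cv2.imwrite('pics/side1.png',cv2.resize(im[220:400,200:440],None,fx=3,fy=3))
T=tool(0,-7.4);rows([((.481,-.366,.075),T),((.498,-.243,.075),T)])"
```

```text
time: 2.1
eef_pos: [0.4743, -0.2981, 0.2854]
tcp_rot: [0.065, 0.998, 0.0, -0.0]
contact_force: [1.2, -0.4, 0.2]
opening: -0.003
finger_force: 0.0
time: 2.4
eef_pos: [0.4746, -0.2952, 0.2857]
tcp_rot: [0.064, 0.998, 0.0, -0.0]
contact_force: [-0.0, 0.4, 0.5]
opening: 0.001
finger_force: 0.0
[-1.52, -6.98, 21.11, 0.0, 0.0, 0.002]
[-1.64, 5.43, 21.11, 0.0, 0.0, 0.002]
```

View pics/side1.png

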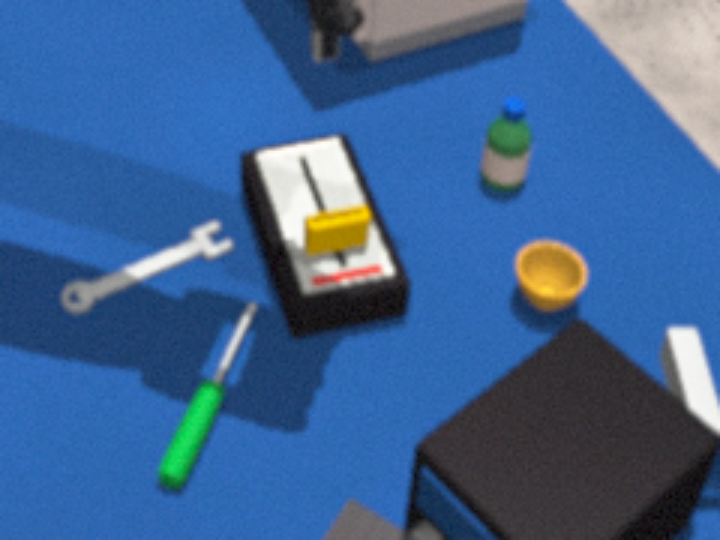

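The crop shows the yellow fader at (338,230), close to the red bar at (348,275). The closed fingers at (325,45) are high above. Next I go behind the fader and down.

```bash
python3 -m crank '[[-1.5,-7.2,0,0,0,0],[-1.5,-7.2,0,0,0,0],[-1.5,-7.2,20.6,0,0,0],[-1.5,-7.2,20.6,0,0,0],[-1.5,-7.2,20.6,0,0,0],[-1.5,-7.2,20.6,0,0,0],[-1.5,-7.2,20.6,0,0,0],[-1.5,-7.2,20.6,0,0,0]]';python3 -c "
from h import *
i,im,d=cam('side');cv2.imwrite('pics/side2.png',cv2.resize(im[220:400,200:440],None,fx=3,fy=3))"
```

```text
time: 3.25
eef_pos: [0.4803, -0.3678, 0.0795]
tcp_rot: [0.064, 0.998, 0.001, -0.001]
contact_force: [0.1, -0.1, 1.2]
opening: 0.001
finger_force: 0.0
```

View pics/side2.png

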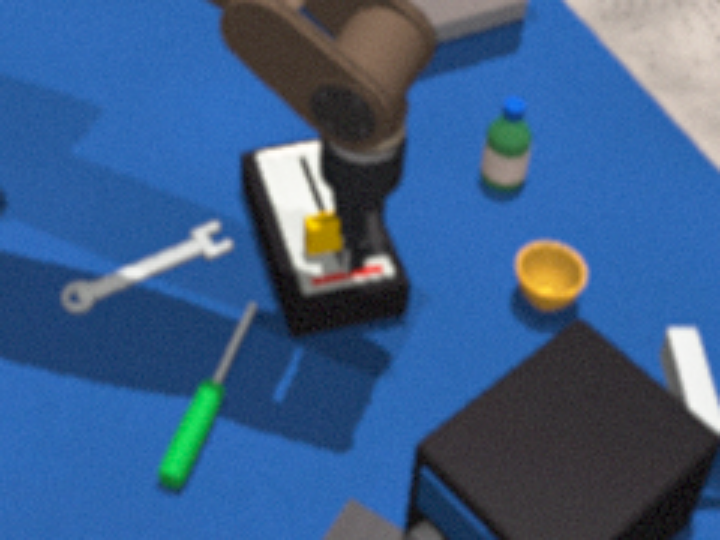

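The fingers are down behind the fader, with their tip at about (340,265) near the red bar and no contact. Now I push.

```bash
python3 -m crank '[[0,1.5,0,0,0,0],[0,2.5,0,0,0,0],[0,3.5,0,0,0,0],[0,4.5,0,0,0,0],[0,6,0,0,0,0],[0,7.5,0,0,0,0],[0,9,0,0,0,0],[0,10,0,0,0,0],[0,10.5,0,0,0,0],[0,11,0,0,0,0]]'; python3 -m crank '[[0,0.3,0,0,0,0],[0,0.6,0,0,0,0]]'
```

```text
time: 4.3
eef_pos: [0.4943, -0.2596, 0.0797]
tcp_rot: [0.064, 0.998, 0.0, -0.0]
contact_force: [-0.2, -4.2, 1.7]
opening: -0.002
finger_force: 1.6
time: 4.5
eef_pos: [0.495, -0.2543, 0.0797]
tcp_rot: [0.064, 0.998, 0.0, -0.0]
contact_force: [0.5, -3.0, 1.3]
opening: -0.001
finger_force: 1.6
```

```bash
python3 -m crank '[[0,0.4,0,0,0,0],[0,0.8,0,0,0,0],[0,1.1,0,0,0,0]]'; python3 -m crank '[[0,0.2,0,0,0,0],[0,0.4,0,0,0,0]]';python3 -m crank '[[0,0.2,0,0,0,0],[0,0.4,0,0,0,0]]'
```

```text
time: 4.8
eef_pos: [0.4964, -0.2431, 0.0797]
tcp_rot: [0.064, 0.998, 0.0, -0.0]
contact_force: [-1.2, -2.7, 1.3]
opening: 0.002
finger_force: 1.6
time: 5.0
eef_pos: [0.4969, -0.2392, 0.0798]
tcp_rot: [0.064, 0.998, 0.0, -0.0]
contact_force: [-2.7, -3.1, 1.4]
opening: 0.002
finger_force: 1.5
time: 5.2
eef_pos: [0.4973, -0.2371, 0.0799]
tcp_rot: [0.063, 0.998, -0.002, -0.0]
contact_force: [-4.2, -12.3, -2.7]
opening: -0.001
finger_force: 6.1
```

```bash
python3 -m crank '[[0,0.15,0,0,0,0],[0,0.15,0,0,0,0]]'; python3 -m crank '[[0,-2.5,0,0,0,0],[0,-2.5,0,0,0,0],[0,-2.5,-5,0,0,0],[0,-2.5,-10,0,0,0],[0,-2.5,-15,0,0,0],[0,-2.5,-15,0,0,0]]'
python3 - <<'E'
from h import *
i,im,d=cam('side');p=pts(i,d);h=cv2.cvtColor(im,cv2.COLOR_BGR2HSV);cv2.imwrite('pics/side3.png',cv2.resize(im[220:400,200:440],None,fx=3,fy=3))
i,im,d=cam('scene');P=pts(i,d);H=cv2.cvtColor(im,cv2.COLOR_BGR2HSV)
for p,h in((p,h),(P,H)):
    m=(h[...,0]>20)&(h[...,0]<35)&(h[...,1]>150)&(abs(p[...,2]-.099)<.007)&(abs(p[...,0]-.5)<.1)&(abs(p[...,1]+.25)<.12)
    print(m.sum(), p[m].mean(0) if m.any() else 0)
# plan to door
n=np.radians(1.8);hd=np.array([.604,.003,.13])
for L in(40,):
    T=tool(L,1.8); g=hd+T[:,2]*.019
    rows([((.45,-.05,.3),T),(g-T[:,2]*.10,T),(g,T)]); print(T.round(3),g)
E
```

```text
time: 5.4
eef_pos: [0.4973, -0.2371, 0.08]
tcp_rot: [0.063, 0.998, -0.004, -0.0]
contact_force: [-3.7, -12.2, -2.4]
opening: -0.003
finger_force: 6.4
time: 6.0
eef_pos: [0.4985, -0.26, 0.2392]
tcp_rot: [0.064, 0.998, -0.003, 0.007]
contact_force: [-0.4, -0.2, 0.2]
opening: 0.004
finger_force: 0.0
106 [ 0.49626187 -0.21827859  0.09837413]
99 [ 0.50266697 -0.21258649  0.09766004]
[7.16, 20.05, -6.87, -0.056, -0.694, -0.153]
[-2.27, 26.45, 3.95, -0.056, -0.694, -0.153]
[-8.59, 27.47, 11.63, -0.056, -0.694, -0.153]
[[-0.766 -0.031  0.642]
 [-0.024  1.     0.02 ]
 [-0.643  0.    -0.766]] [0.61620694 0.00338362 0.11544516]
```

View pics/side3.png

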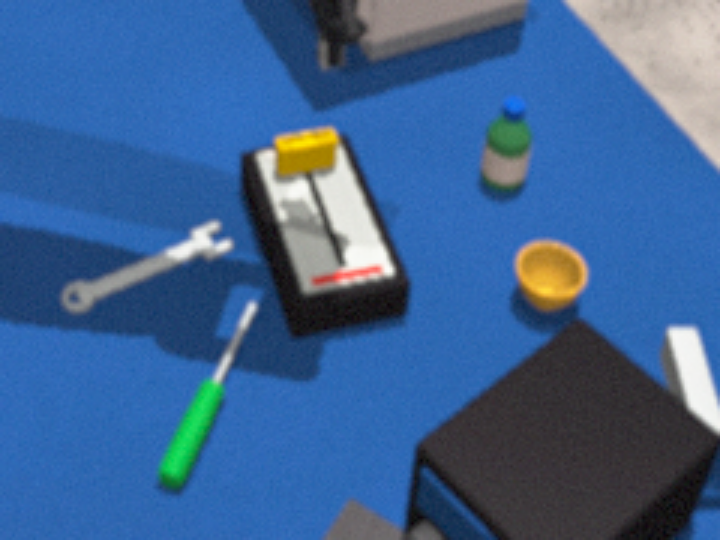

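The fader now sits at (306,150) at the off end, at y of about -0.215 against -0.214 expected, and the push ended on a hard stop. Next is the leaned pre-grasp at the handle.

```bash
python3 -m crank '[[7.2,20,-7,0,-0.694,-0.153],[7.2,20,-7,0,-0.694,-0.153],[7.2,20,-7,0,-0.694,-0.153],[7.2,20,-7,0,-0.694,-0.153],[7.2,20,-7,0,-0.694,-0.153],[7.2,20,-7,0,-0.694,-0.153],[7.2,20,-7,0,-0.694,-0.153],[7.2,20,-7,0,-0.694,-0.153]]' 0.8 60
python3 - <<'E'
from h import *
hd=np.array([.604,.003,.13]);T=tool(40,1.8);g=hd+T[:,2]*.019
rows([(g-T[:,2]*.10,T),(g,T)])
E
```

```text
time: 6.9
eef_pos: [0.4492, -0.0517, 0.299]
tcp_rot: [-0.014, 0.941, -0.021, 0.338]
contact_force: [-0.3, -0.4, 0.3]
opening: 0.8
finger_force: 0.0
[-1.35, 5.7, 14.62, -0.051, -0.01, 0.016]
[-1.45, 6.21, 24.6, -0.051, -0.01, 0.016]
```

```bash
python3 -m crank '[[-1.4,5.7,5,-0.051,-0.01,0.016],[-1.4,5.7,10,-0.051,-0.01,0.016],[-1.4,5.7,14.6,-0.051,-0.01,0.016],[-1.4,5.7,14.6,-0.051,-0.01,0.016],[-1.4,5.7,14.6,-0.051,-0.01,0.016]]'
python3 - <<'E'
from h import *
hd=np.array([.604,.003,.13]);T=tool(40,1.8);g=hd+T[:,2]*.019
rows([(g,T)])
i,im,d=cam('side');cv2.imwrite('pics/side4.png',cv2.resize(im[110:290,200:440],None,fx=3,fy=3))
s=ctrl.get_state();i,im,d=cam('wrist');cv2.imwrite('pics/w4.png',im);print(i)
E
```

```text
time: 7.4
eef_pos: [0.5521, 0.0016, 0.1881]
tcp_rot: [-0.015, 0.941, 0.006, 0.338]
contact_force: [-0.2, 0.2, -0.3]
opening: 0.798
finger_force: 0.0
[-0.31, -0.04, 9.69, 0.002, -0.008, -0.0]
{'K': array([[325.1922621 ,   0.        , 276.40227517],
       [  0.        , 325.1922621 , 212.07821252],
       [  0.        ,   0.        ,   1.        ]]), 'origin': array([ 0.40601939, -0.00337395,  0.25378869]), 'orientation': array([0.61373397, 0.63378775, 0.33830794, 0.32740104])}
```

View pics/w4.png

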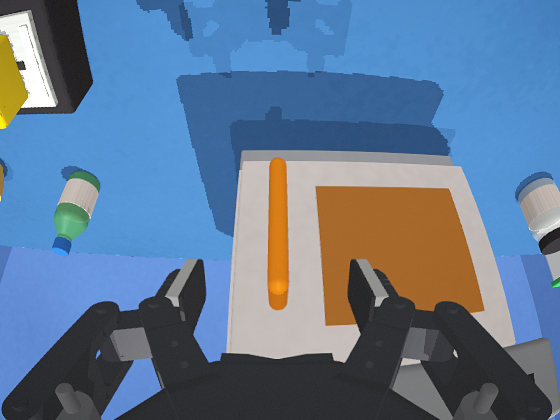

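The wrist view shows the orange handle bar at column 278, centred between the finger pads at 200 and 350. I advance along the tool axis and close.

```bash
python3 -m crank '[[-0.3,0,3,0,0,0],[-0.3,0,6,0,0,0],[-0.3,0,8.5,0,0,0],[-0.3,0,9.7,0,0,0],[-0.3,0,9.7,0,0,0]]'; python3 -m crank '[[0,0,0,0,0,0],[0,0,0,0,0,0],[0,0,0,0,0,0],[0,0,0,0,0,0],[0,0,0,0,0,0],[0,0,0,0,0,0]]' 0 60
python3 - <<'E'
from h import *
i,im,d=cam('side');cv2.imwrite('pics/side5.png',cv2.resize(im[110:290,200:440],None,fx=3,fy=3))
E
```

```text
time: 8.0
eef_pos: [0.6178, 0.0029, 0.1222]
tcp_rot: [-0.015, 0.939, 0.005, 0.344]
contact_force: [0.2, 0.2, -0.3]
opening: 0.801
finger_force: 0.0
time: 8.6
eef_pos: [0.6172, 0.0042, 0.1229]
tcp_rot: [-0.016, 0.939, 0.005, 0.344]
contact_force: [-5.1, 1.4, 6.5]
opening: 0.145
finger_force: 58.3
```

View pics/side5.png

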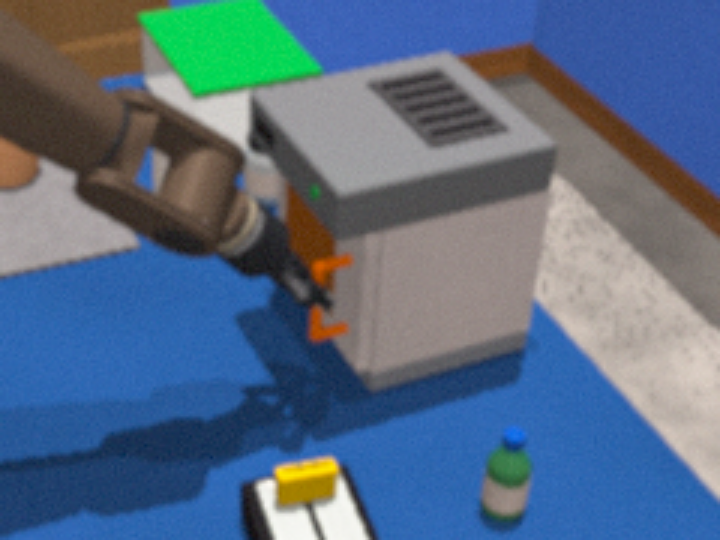

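The gripper holds the orange bar at (322,295), below the lamp head with clearance. Next I work out the hinge arc.

```bash
cat > arc.py <<'E'
import sys
from h import *
s=ctrl.get_state();H=np.array([.655,.2095]);p=s["eef_pos"];R0=R.from_quat(s["tcp_rot"])
g=p-R0.as_matrix()[:,2]*.019; v=g[:2]-H
th=np.arctan2(58,205)-0 ; base=np.arctan2(-205,-58)+np.radians(1.8)
cur=(base-np.arctan2(v[1],v[0])+np.pi)%(2*np.pi)-np.pi; print("handle",g.round(4),"r",np.hypot(*v).round(4),"door angle",cur.round(3))
k=float(sys.argv[1])
for dt in map(float,sys.argv[2:]):
    Q=R.from_rotvec([0,0,-dt]);g2=np.r_[H,0]+Q.apply(g-np.r_[H,0]);Rn=R.from_rotvec([0,0,-dt*k])*R0
    print(dt,end=" ");rows([(g2+Rn.as_matrix()[:,2]*.019,Rn.as_matrix())],s)
E
python3 arc.py 1 .03 .06 .09 .12 .18 .24 .3 .36 .42 .48 
```

```text
handle [0.6049 0.0038 0.1374] r 0.2117 door angle -0.005
0.03 [0.47, 0.14, -0.39, 0.019, 0.0, 0.023]
0.06 [0.93, 0.3, -0.79, 0.039, 0.0, 0.046]
0.09 [1.38, 0.48, -1.17, 0.058, 0.0, 0.069]
0.12 [1.84, 0.68, -1.56, 0.078, 0.0, 0.092]
0.18 [2.73, 1.13, -2.31, 0.116, 0.0, 0.137]
0.24 [3.6, 1.65, -3.05, 0.155, 0.0, 0.183]
0.3 [4.45, 2.23, -3.77, 0.194, 0.0, 0.229]
0.36 [5.26, 2.88, -4.46, 0.233, 0.0, 0.275]
0.42 [6.05, 3.59, -5.12, 0.271, 0.0, 0.321]
0.48 [6.8, 4.37, -5.76, 0.31, 0.0, 0.366]
```

```bash
python3 -m crank '[[0.5,0.1,-0.4,0.02,0,0.02],[0.9,0.3,-0.8,0.04,0,0.05],[1.4,0.5,-1.2,0.06,0,0.07],[1.8,0.7,-1.6,0.08,0,0.09],[2.3,0.9,-1.9,0.1,0,0.115],[2.7,1.1,-2.3,0.116,0,0.137],[3.6,1.65,-3.05,0.155,0,0.183],[4.45,2.2,-3.8,0.194,0,0.23],[4.45,2.2,-3.8,0.194,0,0.23]]'; python3 arc.py 1 .08 .16 .24 .32 .4 .48 .56 .64 .72
```

```text
time: 9.55
eef_pos: [0.5582, 0.0241, 0.123]
tcp_rot: [0.125, 0.93, -0.047, 0.342]
contact_force: [-1.6, -1.6, 5.7]
opening: 0.143
finger_force: 61.1
handle [0.5464 0.0274 0.1375] r 0.2121 door angle 0.293
0.08 [1.23, 0.42, -1.05, 0.052, 0.0, 0.061]
0.16 [2.44, 0.96, -2.07, 0.104, 0.0, 0.122]
0.24 [3.6, 1.63, -3.07, 0.155, 0.0, 0.183]
0.32 [4.73, 2.43, -4.02, 0.207, 0.0, 0.244]
0.4 [5.8, 3.33, -4.93, 0.259, 0.001, 0.305]
0.48 [6.81, 4.35, -5.8, 0.311, 0.001, 0.366]
0.56 [7.76, 5.47, -6.6, 0.363, 0.001, 0.427]
0.64 [8.63, 6.68, -7.35, 0.415, 0.001, 0.488]
0.72 [9.43, 7.98, -8.03, 0.466, 0.001, 0.549]
```

```bash
python3 -m crank '[[1.2,0.4,-1.05,0.052,0,0.061],[2.45,0.95,-2.05,0.104,0,0.122],[3.6,1.6,-3.05,0.155,0,0.183],[4.7,2.4,-4,0.207,0,0.244],[5.8,3.3,-4.9,0.259,0,0.305],[6.8,4.35,-5.8,0.311,0,0.366],[7.8,5.5,-6.6,0.363,0,0.427],[8.6,6.7,-7.35,0.415,0,0.488],[8.6,6.7,-7.35,0.415,0,0.488]]'; python3 arc.py 1 .08 .16 .24 .32 .4 .48 .56 .64 .72 .78; python3 -c "
from plant import ctrl;print(ctrl.get_state()['qpos'])"
```

```text
time: 10.45
eef_pos: [0.4655, 0.1195, 0.123]
tcp_rot: [0.412, 0.843, -0.153, 0.308]
contact_force: [-8.5, -1.0, 8.6]
opening: 0.142
finger_force: 61.7
handle [0.458  0.1293 0.1375] r 0.2127 door angle 0.94
0.08 [1.24, 0.43, -1.05, 0.052, 0.0, 0.061]
0.16 [2.44, 0.98, -2.08, 0.103, 0.001, 0.122]
0.24 [3.61, 1.66, -3.07, 0.155, 0.001, 0.183]
0.32 [4.74, 2.46, -4.03, 0.207, 0.001, 0.244]
0.4 [5.81, 3.37, -4.94, 0.259, 0.002, 0.305]
0.48 [6.82, 4.4, -5.8, 0.31, 0.002, 0.366]
0.56 [7.76, 5.53, -6.61, 0.362, 0.002, 0.427]
0.64 [8.64, 6.75, -7.36, 0.414, 0.003, 0.488]
0.72 [9.43, 8.06, -8.04, 0.466, 0.003, 0.549]
0.78 [9.97, 9.1, -8.51, 0.504, 0.003, 0.595]
[ 0.36289578 -0.01368966  2.25086808 -0.90667592  0.9050015   0.28627513]
```

```bash
python3 -m crank '[[1.2,0.4,-1.05,0.052,0,0.061],[2.45,0.95,-2.1,0.104,0,0.122],[3.6,1.65,-3.05,0.155,0,0.183],[4.7,2.45,-4,0.207,0,0.244],[4.7,2.45,-4,0.207,0,0.244]]'; python3 arc.py 1 .08 .16 .24 .32 .4 .48 ; python3 -c "
from plant import ctrl;print(ctrl.get_state()['qpos'])"
```

```text
time: 10.95
eef_pos: [0.4464, 0.1838, 0.123]
tcp_rot: [0.542, 0.767, -0.201, 0.279]
contact_force: [-10.4, 1.2, 7.9]
opening: 0.145
finger_force: 62.1
handle [0.4424 0.1954 0.1375] r 0.2131 door angle 1.26
0.08 [1.24, 0.42, -1.05, 0.052, 0.0, 0.061]
0.16 [2.45, 0.98, -2.08, 0.103, 0.001, 0.122]
0.24 [3.62, 1.66, -3.08, 0.155, 0.001, 0.183]
0.32 [4.75, 2.45, -4.04, 0.207, 0.002, 0.244]
0.4 [5.82, 3.37, -4.95, 0.258, 0.002, 0.305]
0.48 [6.84, 4.39, -5.82, 0.31, 0.003, 0.366]
[ 0.5102039   0.15053496  2.07522641 -0.75526691  1.1877678   0.56253678]
```

Joint margins are improving, so I continue to about 1.72 rad.

```bash
python3 -m crank '[[1.2,0.4,-1.05,0.052,0,0.061],[2.45,0.95,-2.1,0.104,0,0.122],[3.6,1.65,-3.05,0.155,0,0.183],[4.7,2.45,-4,0.207,0,0.244],[5.8,3.35,-4.95,0.26,0,0.305],[6.5,4.05,-5.5,0.29,0,0.346],[6.5,4.05,-5.5,0.29,0,0.346]]'; python3 arc.py 1 .08; python3 -c "
from plant import ctrl;print(ctrl.get_state()['qpos'])"
```

```text
time: 11.65
eef_pos: [0.4562, 0.2788, 0.123]
tcp_rot: [0.7, 0.626, -0.257, 0.227]
contact_force: [-8.6, 5.6, 5.1]
opening: 0.151
finger_force: 61.9
handle [0.4577 0.291  0.1375] r 0.2135 door angle 1.718
0.08 [1.24, 0.44, -1.05, 0.052, 0.0, 0.061]
[ 0.58867257  0.40188777  1.75629492 -0.5146238   1.49483161  0.87723929]
```

```bash
python3 -m crank '[[0,0,0,0,0,0],[0,0,0,0,0,0],[0,0,0,0,0,0],[0,0,0,0,0,0],[0,0,0,0,0,0]]' 0.7; python3 -m crank '[[0,0,-2,0,0,0],[0,0,-4,0,0,0],[0,0,-7,0,0,0],[0,0,-11,0,0,0],[0,0,-15,0,0,0],[0,0,-18,0,0,0],[0,0,-18,0,0,0]]'
python3 - <<'E'
from h import *
i,im,d=cam('scene');cv2.imwrite('pics/scene6.png',im);p=pts(i,d)
i,im2,d2=cam('side');cv2.imwrite('pics/side6.png',im2)
for p,im in((p,im),(pts(i,d2),im2)):
    h=cv2.cvtColor(im,cv2.COLOR_BGR2HSV)
    for n,m in(("orange",(h[...,0]>3)&(h[...,0]<18)&(h[...,1]>190)&(h[...,2]>100)&(abs(p[...,0]-.46)<.06)&(abs(p[...,1]-.27)<.07)&(p[...,2]>.09)&(p[...,2]<.2)),
      ("yellow",(h[...,0]>20)&(h[...,0]<35)&(h[...,1]>150)&(abs(p[...,2]-.099)<.007)&(abs(p[...,0]-.5)<.1)&(abs(p[...,1]+.25)<.12)),
      ("dooredge",(abs(p[...,2]-.231)<.006)&(p[...,0]>.38)&(p[...,0]<.59)&(p[...,1]>.1)&(p[...,1]<.3))):
        q=p[m];print(n,len(q),np.median(q,0).round(4) if len(q) else 0)
        if n=="dooredge" and len(q)>20: print(cv2.minAreaRect((q[:,:2]*1000).astype(np.float32)))
E
```

```text
time: 12.15
eef_pos: [0.4576, 0.2755, 0.1222]
tcp_rot: [0.699, 0.626, -0.257, 0.23]
contact_force: [-0.4, -0.3, -0.6]
opening: 0.698
finger_force: 0.0
time: 12.85
eef_pos: [0.4716, 0.3943, 0.2636]
tcp_rot: [0.7, 0.627, -0.253, 0.231]
contact_force: [-0.7, -0.1, 0.1]
opening: 0.7
finger_force: 0.0
orange 32 [0.4608 0.2801 0.1811]
yellow 98 [ 0.505  -0.2126  0.0975]
dooredge 365 [0.5074 0.2362 0.2305]
((504.77655029296875, 236.7880096435547), (18.131649017333984, 169.65701293945312), 83.1826171875)
orange 173 [0.5053 0.2283 0.1412]
yellow 111 [ 0.4973 -0.2179  0.0984]
dooredge 192 [0.5034 0.234  0.2314]
((503.5297546386719, 235.82420349121094), (25.542299270629883, 174.7471160888672), 84.61580657958984)
```

View pics/scene6.png

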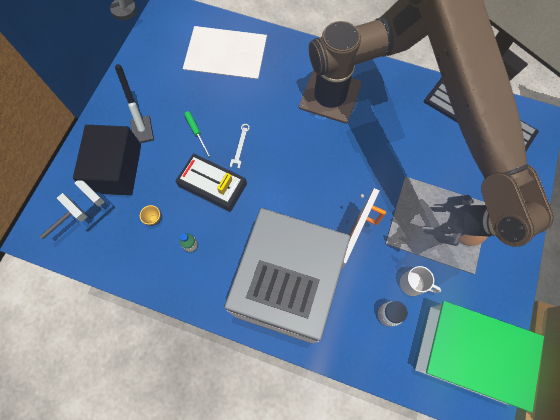

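The scene view shows the door standing out at (362,225), about 1.72 rad open. The fader is at the off end at (225,183), the loose objects are where they were, and the gripper is clear at (450,215).

```bash
python3 -m crank '[[0,0,0,0,0,0],[0,0,0,0,0,0]]'; python3 -c "
from plant import ctrl;print(ctrl.sign_off())"
```

```text
time: 13.15
eef_pos: [0.4697, 0.3903, 0.2572]
tcp_rot: [0.699, 0.626, -0.259, 0.23]
contact_force: [-0.4, -0.1, -0.3]
opening: 0.701
finger_force: 0.0
the job is handed in; nothing more can be done
None
```

The lamp fader is fully home at its off end, and the door then opened to about 1.72 rad (past square) and stayed there with the gripper clear; I handed the job in at about 13 s, but no verdict came back.

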